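Ease the coin tin off the spring scale

ROBOT

A 6-joint arm with a two-finger parallel gripper is mounted at the origin on the work surface. World frame = base frame: x ahead of the robot, y to its left, z up, the work surface at z = 0. Lengths are in m, angles in degrees, forces in N, time in s.
With the tool pointing down it reaches from about 0.4 to 0.825 m from the base axis. Payload 7 kg.
Tool frame: the origin (TCP) lies between the finger pads; the fingertips stand 19 mm ahead of it and the grasp point (between the pads) is the TCP; x points along the fingers, y is the direction in which the jaws open and shut, and the axes are right-handed (so a half turn about x gives the same grasp; the last joint's range is limited). The gripper opens to 88 mm and grips with 3 to 60 N. Pads are 19 mm wide; open, the fingers measure 130 mm over their backs; the gripper's body (78 mm by 193 mm) begins 47 mm behind the grasp point.
Start: joints at [88.012, 20.546, 0.682, 0, -70.136, -16.507], TCP at [0.214, 0.64, 0.246] pointing down, gripper open.
Joint ranges: [-176.03, 176.03], [-82.01, 121.73], [-58.28, 71.71], [-173.87, 95.51], [-174.79, -0.11], [-173.66, 173.66]. Speed limits (degrees/s): [136.94, 136.94, 172.46, 180, 180, 180].

INTERFACE

Orientations are given as [roll, pitch, yaw] about the fixed x, y, z axes, in that order (R = Rz(yaw) Ry(pitch) Rx(roll)).
In Python, from plant import r gives the robot as it stands.
- The arm moves only by the tool send_rows, never from a script. Its argument "plan" is a list of rows, each a list of 2 entries, a list of its own where there are three numbers: the shift along the tool's x, y, z scaled (see below), then the turn, a rotation vector about the tool's x, y, z scaled (see below). A call has exactly 5 rows; each row is the pose to reach, as a shift and turn from the pose measured when the call began, along the tool's axes at that moment; what a row does not reach only later rows make up. The controller multiplies each number of a shift by 0.15 m and each number of a turn by pi/4 rad. A row lasts 1/10 s, in which the tool goes at most 50 mm and 8.59 degrees, less where a joint would pass 70% of its speed; a pose out of reach is approached as far as the arm can. A call with a number of a shift or a turn outside -1 to 1 is refused whole. A call with a gripper value outside its range is refused whole. "jaw" is the opening, from -1 (shut) to 1 (fully open), so that 0 is half open, set as the call begins (left out, the last holds). The fingers move at their own pace and stop on an object; "force" is the grip in N (left out, the last holds). Time passes only in rows, so rows that repeat a pose let the fingers close, or fill a call up. It gives the time, the measured TCP pose, the force and the opening at its end, in the units of the state.
- r.get_state(): the state, without advancing time (a new reading comes with each control period).
- r.capture(name): name is "scene" or "top"; returns a dict with "color" (400x640x3 uint8, red, green, blue), "range_z" (400x640 float32, m along the optical axis (not along the pixel's ray), 0 where there is no reading), "mtx" (3x3 intrinsics, pixels), "pose" (4x4, takes a point from camera to world coordinates). Camera axes: x right, y down, z forward; pixel columns grow to the right and rows downward; lengths in m; the calibration is good to about 2 mm. A picture is of the moment at which its call begins.
- r.close_job(): hands the job in, once; it reports no verdict.
Trained networks look in a picture, given as the dict that the camera call returned (one of the last four; its "shot" number tells which), for a name from the list of things; names that differ only in an ending like _2 or _b are one class to them, and where a whole thing is asked for, a point or a joint stands for the part that bears it (a point fixed in the world has none). Each returns a list of dicts, best first, with "score" (0 to 1); they miss things now and then, are a little off and sometimes report something else, mostly with a low value. They report only what shows in the picture. A call takes as long as a camera call. They do not tell look-alikes from the thing itself.
- r.find_in(picture, target): "uv" ([column, row] in pixels, amid what is visible of it).
- r.trace(picture, target): "mask" (400x640 bool, what is visible of it) and "uv" ([column, row] in pixels, amid what is visible of it).
The state is a dict: "time_s": time; "joints": joint angles; "qd": joint speeds; "joint_torque": joint torques, N m; "tcp_pos": TCP position; "eef_rot": TCP orientation; "contact_force": force on the tool from outside, world axes, zero at the start; "moment": the same for the moment, N m; "gripper_width": finger opening in m.
Only numpy, scipy, OpenCV 4.12 (cv2) and the standard library are available. Lean on these libraries where they do the work, as an engineer would, in place of code of your own. Each camera call takes 0.05 s, during which the arm holds its last target. There are 200 camera calls.

TASK

The red coin tin standing on the spring scale has been weighed. Lift it off slowly, so that the sprung pan comes up gently with it instead of jumping up, then set the tin down gently, upright, in the middle of the round green mat and let go of it.

Things in the scene. Friction and masses are not known exactly. Their poses are not given: they have to be found in the camera images.
- red_tin: Red round metal tin with a red lid (black coin slot in it) and a thin brass band under the lid, full of coins: 60 mm in diameter, 100 mm tall, about 0.6 to 0.85 kg. At the start it stands upright on the scale's pan, up to 15 mm off its middle. Origin: centre of its underside; z is its axis, up. Similar blue and yellow tins stand on the table.
- scale_pan (a joint): How far the scale's sprung pan is pushed down, in m: 0.035 = fully down (as it is under the tin at the start), 0 = fully up against its stop (empty). The tin's weight holds the pan down; the spring pushes it up with about 1.5 N at the top to 4.3 N at the bottom, hardly damped, so the pan follows the underside of the tin as it is lifted and, let go, jumps up at about 1 m/s. It counts as jumping when it rises faster than 0.12 m/s at any moment.
- pan_top (a point): Middle of the upper face of the scale's pan, a flat round steel plate 144 mm in diameter and 4 mm thick that moves straight up and down. This face is 130 mm above the table with the pan down and 165 mm with it up. Below it is the scale's white housing, 150 mm square and 108 mm tall, fixed to the table, with a round dial on one side.
- green_mat: Round green mat, 120 mm in diameter and 4 mm thick, flat and fixed on the table; nothing stands on it. Origin: centre of its underside, on the table. White and yellow mats of the same size carry a mug and a sugar jar.
Things that resemble listed ones, but are neither listed nor needed, are in the scene too. What is shaped like the part that bears scale_pan but pink is not meant. What is shaped like the red_tin but turquoise is not meant.

How it is judged (in metres and radians):
On the way:
1. the tin is off the scale and the pan is fully up (within 4 mm of its stop) (value of joint scale_pan below 0.004 m and z of red_tin in the frame of pan_top above 0.005 m), for 0.1 s.
At the end, for the whole second after the job is handed in: The red tin stands upright (within 6 degrees), at rest and released, on the green mat, its centre within 25 mm of the mat's centre, and the scale's pan is fully up (within 4 mm of its stop) (value of joint scale_pan below 0.004 m and horizontal distance between red_tin and green_mat below 0.025 m and z of red_tin in the frame of green_mat below 0.01 m and angle between red_tin's own z axis and vertical below 0.1 rad and linear speed of red_tin below 0.02 m/s and contact force between the fingers and red_tin below 0.1 N); the robot touches nothing.
It fails at once if the scale's pan jumps up (rises faster than 0.12 m/s) (velocity of joint scale_pan below -0.12 m/s).
It fails at once if the tin is dropped or banged down onto the mat (over 0.5 m/s within 20 mm of it: a fall of more than about 13 mm) (horizontal distance between red_tin and green_mat below 0.09 m and z of red_tin in the frame of green_mat below 0.024 m and linear speed of red_tin above 0.5 m/s).
It also fails if it takes over 48 s, if anything falls off the work surface, if the arm or the gripper's body presses on something with over 40 N, if the wrist force passes 120 N, or if a joint passes its speed limit or range.

## Working session

There is one attempt and no reset: what is moved stays moved. The work goes in short steps, Python scripts to look and compute and a tool call to move; the robot and the scene stay as the last step left them, time stands still between calls to the robot, and variables do not carry over. Pictures are saved under pics/ and viewed, about 8 in all and at most 12, crops included, and the job is handed in when it is done.

Besides the shell and the picture viewer there is one more tool, called after ">>>" in YAML: its name, and indented under it one key for each argument. send_rows: Moves the arm, as the interface text tells. Its arguments: {"type":"object","properties":{"plan":{"type":"array"},"jaw":{"type":"number"},"force":{"type":"number"}},"required":["plan"]}

```bash
mkdir -p pics; ls; python3 - <<'E'
from plant import r
import cv2,numpy as np
s=r.get_state();print({k:np.round(v,3).tolist() for k,v in s.items()})
a=[]
for n in("scene","top"):
    p=r.capture(n);a.append(p["color"]);print(n,np.round(p["mtx"],1).tolist(),np.round(p["pose"],3).tolist())
    for t in("red_tin","scale_pan","green_mat"):
        print(t,[(np.round(d["uv"]).tolist(),round(d["score"],2)) for d in r.find_in(p,t)])
    np.savez(n+".npz",**{k:p[k] for k in("color","range_z","mtx","pose")})
    cv2.imwrite(f"pics/{n}1.png",p["color"][:,:,::-1])
E
```

```text
pics
{'time_s': 0.0, 'joints': [88.015, 20.591, 0.631, -0.017, -70.136, -16.506], 'qd': [-0.039, 0.011, -0.015, 0.074, -0.055, -0.038], 'joint_torque': [-0.0, -58.271, 29.305, 6.997, 0.007, -0.0], 'tcp_pos': [0.214, 0.64, 0.245], 'eef_rot': [97.091, 89.902, -101.405], 'contact_force': [-0.179, -0.361, -0.129], 'moment': [0.009, -0.051, 0.058], 'gripper_width': 0.087}
scene [[387.6, 0.0, 314.6], [0.0, 387.6, 195.8], [0.0, 0.0, 1.0]] [[0.52, 0.734, -0.437, 0.862], [0.854, -0.455, 0.252, -0.238], [-0.014, -0.504, -0.864, 0.884], [0.0, 0.0, 0.0, 1.0]]
red_tin [([303.0, 241.0], 0.95), ([232.0, 305.0], 0.58)]
scale_pan [([254.0, 162.0], 0.91), ([310.0, 262.0], 0.73)]
green_mat [([392.0, 238.0], 0.61)]
top [[463.6, 0.0, 316.5], [0.0, 463.6, 201.1], [0.0, 0.0, 1.0]] [[-0.005, -0.996, 0.092, 0.407], [-1.0, 0.002, -0.028, 0.01], [0.028, -0.092, -0.995, 1.062], [0.0, 0.0, 0.0, 1.0]]
red_tin [([440.0, 170.0], 0.87), ([362.0, 154.0], 0.84)]
scale_pan [([348.0, 168.0], 0.67), ([355.0, 278.0], 0.63), ([257.0, 156.0], 0.59)]
green_mat [([255.0, 157.0], 0.86)]
```

View pics/scene1.png

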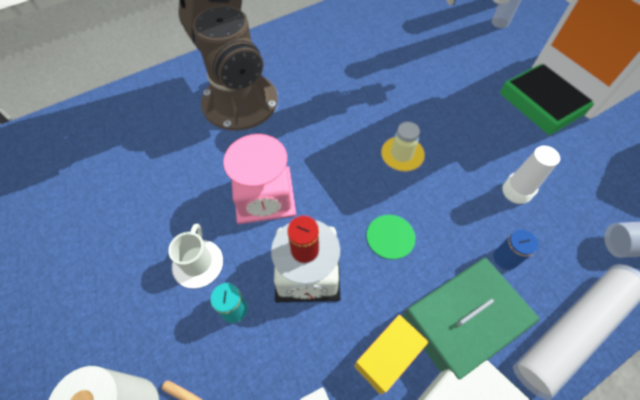

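View pics/top1.png

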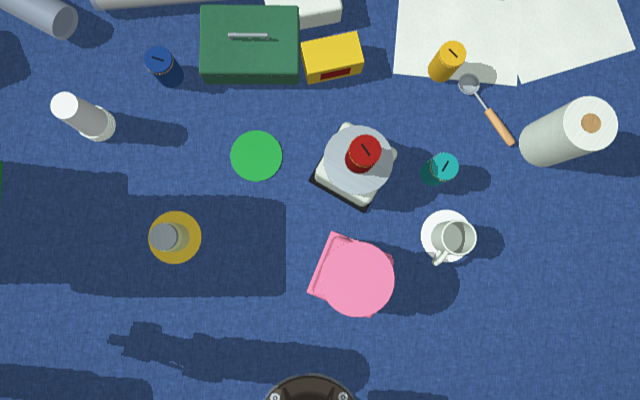

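Red tin is at scene (303,241) and top (364,154). The turquoise tin at (228,303)/(440,170) is the look-alike, and the pink scale at (262,170)/(350,275) is not meant. The green mat is at (391,237)/(256,156). Next I measure these from both views and make one enlarged crop to confirm.

```bash
cat > h.py <<'E'
import numpy as np,cv2
def world(p,m):
    v,u=np.nonzero(m&(p["range_z"]>0));z=p["range_z"][v,u];K=p["mtx"]
    c=np.c_[(u-K[0,2])/K[0,0]*z,(v-K[1,2])/K[1,1]*z,z]
    return c@p["pose"][:3,:3].T+p["pose"][:3,3]
def hsv(p): return cv2.cvtColor(p["color"],cv2.COLOR_RGB2HSV).astype(int)
def red(p,c,rad=45):
    h=hsv(p);m=((h[...,0]<8)|(h[...,0]>172))&(h[...,1]>150)&(h[...,2]>70)
    w=np.zeros(m.shape,bool);w[c[1]-rad:c[1]+rad,c[0]-rad:c[0]+rad]=1;return m&w
def green(p):
    h=hsv(p);m=(abs(h[...,0]-65)<12)&(h[...,1]>150)&(h[...,2]>130)
    n,l,s,_=cv2.connectedComponentsWithStats(m.astype(np.uint8))
    return l,s
def tri(ps,uvs):
    A=[];b=[]
    for p,q in zip(ps,uvs):
        d=p["pose"][:3,:3]@np.linalg.solve(p["mtx"],[*q,1]);d/=np.linalg.norm(d)
        P=np.eye(3)-np.outer(d,d);A.append(P);b.append(P@p["pose"][:3,3])
    return np.linalg.lstsq(np.vstack(A),np.hstack(b),rcond=None)[0]
def circ(x):
    h=cv2.minEnclosingCircle((x[:,:2]*1000).astype(np.float32));return np.round(h,1).tolist() if 0 else h
E
python3 - <<'E'
from h import *
S=dict(np.load("scene.npz"));T=dict(np.load("top.npz"))
mats=[]
for n,p,c,g in(("scene",S,(303,241),(391,237)),("top",T,(364,154),(256,156))):
    w=world(p,red(p,c));print(n,"red z pct",np.round(np.percentile(w[:,2],[1,50,99]),3))
    zt=np.percentile(w[:,2],95);t=w[abs(w[:,2]-zt)<.006];print(" lid n",len(t),np.round(t.mean(0),4),"circle",circ(t))
    l,s=green(p);m=l==l[g[1],g[0]];w=world(p,m);print(" mat",m.sum(),np.round(w.mean(0),4),circ(w))
    v,u=np.nonzero(m);mats.append((u.mean(),v.mean()))
    h=hsv(p);gm=(h[...,1]<70)&(h[...,2]>110);wd=world(p,gm);k=(np.hypot(wd[:,0]-t[:,0].mean(),wd[:,1]-t[:,1].mean())<.11)
    k&=(wd[:,2]>.12)&(wd[:,2]<.14);print(" pan",k.sum(),np.median(wd[k,2]),circ(wd[k]))
print("tri mat",tri((S,T),mats))
# everything tall near line of approach
w=world(T,np.ones((400,640),bool));
for x in np.arange(.3,.85,.05): print(round(x,2),[int(1000*w[(abs(w[:,0]-x)<.025)&(abs(w[:,1]-y)<.025),2].max(initial=0)) for y in np.arange(.4,-.4,-.05)])
c=cv2.resize(S["color"][195:315,235:345],None,fx=5,fy=4.5,interpolation=2)
cv2.imwrite("pics/crop.png",c[:,:,::-1])
E
```

```text
scene red z pct [0.143 0.229 0.232]
 lid n 662 [ 0.5825 -0.1038  0.2297] circle ((581.2041015625, -103.19715881347656), 28.826675415039062)
 mat 1637 [0.615  0.118  0.0036] ((613.3546752929688, 118.85503387451172), 59.28958511352539)
 pan 2288 0.1297338310637719 ((580.150634765625, -101.37618255615234), 72.12728118896484)
top red z pct [0.151 0.229 0.232]
 lid n 736 [ 0.5773 -0.1028  0.2291] circle ((577.4765014648438, -103.11669921875), 29.123437881469727)
 mat 2033 [0.6108 0.1189 0.003 ] ((610.747314453125, 119.8315200805664), 60.12639617919922)
 pan 2718 0.1290850204580582 ((577.9840087890625, -102.13038635253906), 72.11129760742188)
tri mat [ 0.61270684  0.12040948 -0.0048648 ]
0.3 [4, 4, 6, 4, 5, 5, 5, 5, 163, 168, 169, 168, 6, 3, 4, 3]
0.35 [4, 7, 7, 4, 3, 4, 4, 4, 167, 168, 168, 168, 101, 64, 77, 7]
0.4 [4, 102, 107, 106, 5, 6, 5, 4, 4, 168, 167, 168, 13, 8, 93, 91]
0.45 [3, 101, 107, 107, 4, 4, 3, 5, 5, 14, 6, 5, 5, 7, 93, 93]
0.5 [6, 4, 8, 5, 4, 5, 5, 3, 3, 132, 134, 133, 6, 5, 6, 6]
0.55 [3, 4, 3, 7, 4, 9, 8, 4, 110, 224, 233, 232, 4, 102, 104, 7]
0.6 [4, 4, 4, 3, 6, 8, 9, 8, 93, 227, 233, 231, 111, 102, 103, 4]
0.65 [4, 5, 4, 5, 4, 7, 8, 6, 5, 134, 133, 133, 6, 5, 5, 4]
0.7 [5, 6, 4, 4, 3, 4, 3, 6, 4, 8, 9, 4, 4, 4, 4, 4]
0.75 [4, 103, 104, 4, 4, 4, 3, 4, 4, 5, 5, 4, 4, 4, 8, 16]
0.8 [4, 103, 104, 78, 80, 79, 79, 79, 77, 74, 74, 70, 6, 5, 105, 103]
```

View pics/crop.png

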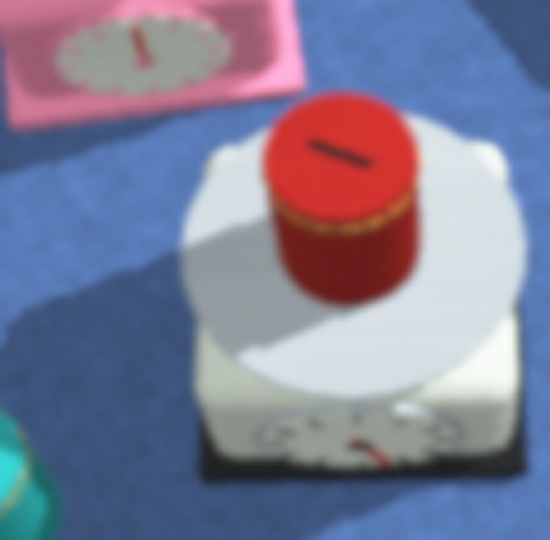

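The crop shows a red lid with a black slot and a brass band, standing on the white scale's steel pan, so this is the tin meant. Lid at about (0.579,-0.103,0.230), pan at 0.130, mat at (0.612,0.119).

```bash
cat > go.py <<'E'
import sys,numpy as np
from plant import r
from scipy.spatial.transform import Rotation as R
# usage: go.py x y z yaw_of_tool_y
def go(t,yaw):
    s=r.get_state();Rm=R.from_euler("xyz",s["eef_rot"],degrees=True);p=np.array(s["tcp_pos"])
    yw=np.radians(yaw);y=np.array([np.cos(yw),np.sin(yw),0]);x=np.array([0,0,-1.]);D=np.c_[x,y,np.cross(x,y)]
    ty=Rm.as_matrix()[:,1]
    print("t",round(s["time_s"],2),"p",np.round(p,4),"yaw_y",round(np.degrees(np.arctan2(ty[1],ty[0])),1),"J",np.round(s["joints"],1),"F",np.round(s["contact_force"],1),"w",round(s["gripper_width"],4))
    print("tool axes in world (cols)\n",np.round(Rm.as_matrix(),3))
    print("shift units",np.round(Rm.as_matrix().T@(np.array(t)-p)/.15,3),"turn units",np.round((Rm.inv()*R.from_matrix(D)).as_rotvec()/(np.pi/4),3))
if __name__=="__main__": a=list(map(float,sys.argv[1:]));go(a[:3],a[3])
E
python3 go.py .579 -.103 .30 90
```

```text
t 0.4 p [0.2141 0.64   0.2454] yaw_y -108.5 J [ 88.   20.6   0.7  -0.  -70.1 -16.5] F [-0.8  0.3 -0. ] w 0.0879
tool axes in world (cols)
 [[-0.    -0.317 -0.948]
 [-0.    -0.948  0.317]
 [-1.     0.    -0.   ]]
shift units [-0.363  3.926 -3.878] turn units [ 3.589 -0.    -0.   ]
```

>>> send_rows:
  plan:
    - [[-0.08,0.18,-0.18],[0,0,0]]
    - [[-0.16,0.36,-0.36],[0,0,0]]
    - [[-0.24,0.54,-0.54],[0,0,0]]
    - [[-0.32,0.74,-0.72],[0,0,0]]
    - [[-0.38,0.94,-0.92],[0,0,0]]
  jaw: 1

```text
time_s: 0.9
tcp_pos: [0.3007, 0.4613, 0.3033]
eef_rot: [-100.0, 90.0, 61.6]
contact_force: [0.3, -0.0, 0.3]
gripper_width: 0.0877
```

>>> send_rows:
  plan:
    - [[0,0.2,-0.2],[0,0,0]]
    - [[0,0.4,-0.4],[0,0,0]]
    - [[0,0.6,-0.6],[0,0,0]]
    - [[0,0.8,-0.8],[0,0,0]]
    - [[0,1,-0.98],[0,0,0]]

```text
time_s: 1.4
tcp_pos: [0.3931, 0.2708, 0.3036]
eef_rot: [-103.9, 89.9, 57.6]
contact_force: [1.6, 0.1, 0.6]
gripper_width: 0.0882
```

>>> send_rows:
  plan:
    - [[0,0.2,-0.2],[0,0,0]]
    - [[0,0.4,-0.4],[0,0,0]]
    - [[0,0.6,-0.6],[0,0,0]]
    - [[0,0.8,-0.8],[0,0,0]]
    - [[0,1,-0.98],[0,0,0]]

```text
time_s: 1.9
tcp_pos: [0.4856, 0.0802, 0.3038]
eef_rot: [-114.1, 89.9, 47.4]
contact_force: [0.8, 0.6, -0.7]
gripper_width: 0.0878
```

```bash
python3 go.py .579 -.103 .30 -108.5
```

```text
t 1.9 p [0.4856 0.0802 0.3038] yaw_y -108.5 J [ 32.3   0.9 -16.3  -0.  -72.6  39.3] F [ 0.8  0.6 -0.7] w 0.0878
tool axes in world (cols)
 [[ 0.002 -0.317 -0.949]
 [ 0.002 -0.949  0.317]
 [-1.    -0.002 -0.001]]
shift units [ 0.024  0.962 -0.977] turn units [ 0.001 -0.001  0.003]
```

>>> send_rows:
  plan:
    - [[0,0.25,-0.25],[0,0,0]]
    - [[0,0.5,-0.5],[0,0,0]]
    - [[0.02,0.75,-0.75],[0,0,0]]
    - [[0.02,0.96,-0.98],[0,0,0]]
    - [[0.02,0.96,-0.98],[0,0,0]]

```text
time_s: 2.4
tcp_pos: [0.5807, -0.1071, 0.2995]
eef_rot: [-83.7, 90.0, 77.6]
contact_force: [-0.1, 0.4, 0.1]
gripper_width: 0.0878
```

```bash
python3 go.py .579 -.103 .195 -108.5; python3 - <<'E'
from plant import r
import cv2,numpy as np
a=r.capture("scene");b=r.capture("top")
print(r.get_state()["tcp_pos"])
cv2.imwrite("pics/over.png",np.vstack([cv2.resize(a["color"][120:320,150:450],(600,400)),cv2.resize(b["color"][80:260,230:500],(600,400))])[:, :, ::-1][:600*2])
E
python3 -c "
import cv2;i=cv2.imread('pics/over.png');cv2.imwrite('pics/over.png',cv2.resize(i,(450,600)))"
```

```text
t 2.4 p [ 0.5807 -0.1071  0.2995] yaw_y -108.7 J [  8.5  10.9  -5.5  -0.  -73.6  62.8] F [-0.1  0.4  0.1] w 0.0878
tool axes in world (cols)
 [[ 0.    -0.32  -0.947]
 [ 0.001 -0.947  0.32 ]
 [-1.    -0.001  0.   ]]
shift units [ 0.697 -0.022  0.019] turn units [-0.004  0.     0.001]
[ 0.57965552 -0.10454424  0.29972776]
```

View pics/over.png

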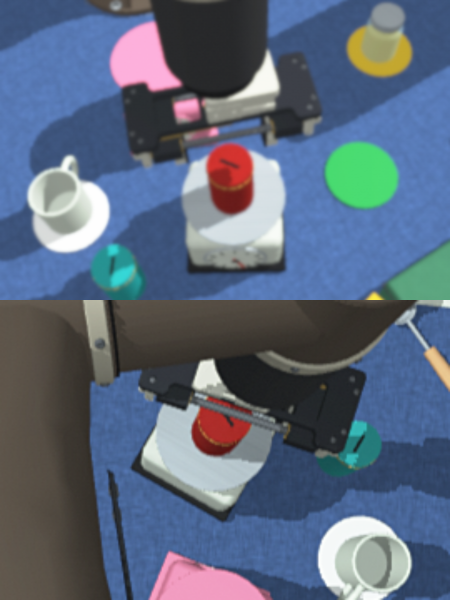

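The gripper is above the red tin, which stands at about (230,180) in the upper half and (222,425) in the lower half, undisturbed. Descending now.

>>> send_rows:
  plan:
    - [[0.08,0,0],[0,0,0]]
    - [[0.16,-0.01,0],[0,0,0]]
    - [[0.24,-0.01,0],[0,0,0]]
    - [[0.32,-0.01,0],[0,0,0]]
    - [[0.35,-0.01,0],[0,0,0]]

```text
time_s: 3.0
tcp_pos: [0.5793, -0.1024, 0.2454]
eef_rot: [-21.6, 89.9, 139.8]
contact_force: [-0.1, 1.1, 0.3]
gripper_width: 0.0878
```

>>> send_rows:
  plan:
    - [[0.07,0,0],[0,0,0]]
    - [[0.14,0,0],[0,0,0]]
    - [[0.21,0,0],[0,0,0]]
    - [[0.28,0,0],[0,0,0]]
    - [[0.34,0,0],[0,0,0]]

```text
time_s: 3.5
tcp_pos: [0.579, -0.1023, 0.1933]
eef_rot: [-13.6, 89.8, 147.8]
contact_force: [0.3, -0.8, 0.0]
gripper_width: 0.0875
```

```bash
python3 go.py .579 -.103 .195 -108.5; python3 - <<'E'
from plant import r
from h import *
a=r.capture("scene")
w=world(a,red(a,(303,241)));t=w[w[:,2]>.224];print(len(t),t.mean(0),circ(t) if len(t) else 0)
cv2.imwrite("pics/low.png",cv2.resize(a["color"][170:310,220:400],(720,560))[:,:,::-1])
E
```

```text
t 3.5 p [ 0.579  -0.1023  0.1933] yaw_y -108.6 J [  8.9  14.8 -14.7  -0.1 -60.7  62.5] F [ 0.3 -0.8  0. ] w 0.0875
tool axes in world (cols)
 [[-0.003 -0.319 -0.948]
 [ 0.002 -0.948  0.319]
 [-1.    -0.001  0.003]]
shift units [-0.011  0.004 -0.001] turn units [-0.002  0.004  0.001]
143 [ 0.59571223 -0.10842374  0.22903218] ((587.9495849609375, -105.22956848144531), 25.777366638183594)
```

View pics/low.png

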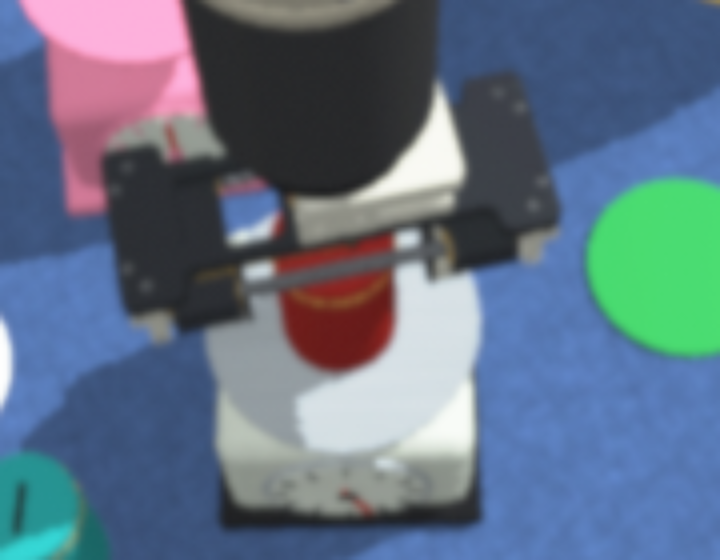

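The tin sits centred between the open fingers, around (338,290) in the crop. Closing.

>>> send_rows:
  plan:
    - [[0,0,0],[0,0,0]]
    - [[0,0,0],[0,0,0]]
    - [[0,0,0],[0,0,0]]
    - [[0,0,0],[0,0,0]]
    - [[0,0,0],[0,0,0]]
  jaw: -1
  force: 40

```text
time_s: 4.05
tcp_pos: [0.5784, -0.1025, 0.1924]
eef_rot: [-2.2, 89.8, 159.2]
contact_force: [-1.3, -1.8, 1.6]
gripper_width: 0.0597
```

>>> send_rows:
  plan:
    - [[0,0,0],[0,0,0]]
    - [[0,0,0],[0,0,0]]
    - [[0,0,0],[0,0,0]]
    - [[0,0,0],[0,0,0]]
    - [[0,0,0],[0,0,0]]

```text
time_s: 4.55
tcp_pos: [0.5784, -0.1025, 0.1924]
eef_rot: [-1.8, 89.8, 159.6]
contact_force: [0.1, -0.8, 0.4]
gripper_width: 0.0596
```

>>> send_rows:
  plan:
    - [[-0.01,0,0],[0,0,0]]
    - [[-0.02,0,0],[0,0,0]]
    - [[-0.03,0,0],[0,0,0]]
    - [[-0.04,0,0],[0,0,0]]
    - [[-0.05,0,0],[0,0,0]]

```text
time_s: 5.05
tcp_pos: [0.5784, -0.1025, 0.1999]
eef_rot: [-1.6, 89.8, 159.7]
contact_force: [0.7, 0.0, -2.7]
gripper_width: 0.0595
```

>>> send_rows:
  plan:
    - [[-0.01,0,0],[0,0,0]]
    - [[-0.02,0,0],[0,0,0]]
    - [[-0.03,0,0],[0,0,0]]
    - [[-0.04,0,0],[0,0,0]]
    - [[-0.05,0,0],[0,0,0]]

```text
time_s: 5.55
tcp_pos: [0.5784, -0.1025, 0.2075]
eef_rot: [-2.0, 89.7, 159.4]
contact_force: [0.2, -1.7, -2.7]
gripper_width: 0.0595
```

```bash
cat > chk.py <<'E'
from plant import r
from h import *
import sys
a=r.capture("scene");h=hsv(a);w=world(a,(h[...,1]<70)&(h[...,2]>110))
k=(np.hypot(w[:,0]-.579,w[:,1]+.102)<.075)&(w[:,0]>.58)&(w[:,2]>.118)&(w[:,2]<.175)
s=r.get_state();print("pan z",np.percentile(w[k,2],[25,50,75]).round(4),k.sum(),"tcp",s["tcp_pos"],"F",np.round(s["contact_force"],1),"w",s["gripper_width"])
if len(sys.argv)>1: cv2.imwrite(sys.argv[1],cv2.resize(a["color"][140:310,220:440],(770,595))[:,:,::-1])
E
python3 chk.py
```

```text
pan z [0.1439 0.1449 0.1457] 1558 tcp [ 0.57848143 -0.10251481  0.20777578] F [ 0.3 -1.  -2.9] w 0.05935870442360344
```

The pan follows the tin. I'll continue to 50 mm total at the same speed.

>>> send_rows:
  plan:
    - [[-0.01,0,0],[0,0,0]]
    - [[-0.02,0,0],[0,0,0]]
    - [[-0.03,0,0],[0,0,0]]
    - [[-0.04,0,0],[0,0,0]]
    - [[-0.05,0,0],[0,0,0]]

```text
time_s: 6.1
tcp_pos: [0.5784, -0.1025, 0.2153]
eef_rot: [-2.0, 89.7, 159.4]
contact_force: [1.3, -1.2, -4.1]
gripper_width: 0.0596
```

>>> send_rows:
  plan:
    - [[-0.01,0,0],[0,0,0]]
    - [[-0.02,0,0],[0,0,0]]
    - [[-0.03,0,0],[0,0,0]]
    - [[-0.04,0,0],[0,0,0]]
    - [[-0.05,0,0],[0,0,0]]

```text
time_s: 6.6
tcp_pos: [0.5784, -0.1025, 0.2228]
eef_rot: [-1.8, 89.7, 159.6]
contact_force: [1.0, -0.7, -3.9]
gripper_width: 0.0596
```

>>> send_rows:
  plan:
    - [[-0.01,0,0],[0,0,0]]
    - [[-0.02,0,0],[0,0,0]]
    - [[-0.03,0,0],[0,0,0]]
    - [[-0.04,0,0],[0,0,0]]
    - [[-0.05,0,0],[0,0,0]]

```text
time_s: 7.1
tcp_pos: [0.578, -0.1024, 0.23]
eef_rot: [-0.4, 89.7, 161.0]
contact_force: [-0.6, -0.1, -5.7]
gripper_width: 0.0596
```

>>> send_rows:
  plan:
    - [[-0.02,0,0],[0,0,0]]
    - [[-0.04,0,0],[0,0,0]]
    - [[-0.06,0,0],[0,0,0]]
    - [[-0.08,0,0],[0,0,0]]
    - [[-0.1,0,0],[0,0,0]]

```text
time_s: 7.6
tcp_pos: [0.5781, -0.1024, 0.2453]
eef_rot: [-0.3, 89.7, 161.1]
contact_force: [-1.3, -0.5, -5.7]
gripper_width: 0.0598
```

```bash
python3 chk.py pics/lift.png; python3 go.py .612 .119 .25 -108.5
```

```text
pan z [0.1639 0.1647 0.1656] 1744 tcp [ 0.57832082 -0.10240677  0.24585608] F [ 0.8 -0.4 -5.9] w 0.059456315644149105
t 7.65 p [ 0.5783 -0.1024  0.2459] yaw_y -108.6 J [  8.9  12.5 -10.4  -0.2 -67.3  62.5] F [ 0.8 -0.4 -5.9] w 0.0595
tool axes in world (cols)
 [[-0.005 -0.319 -0.948]
 [ 0.002 -0.948  0.319]
 [-1.    -0.     0.005]]
shift units [-0.026 -1.471  0.258] turn units [-0.002  0.006  0.   ]
```

View pics/lift.png

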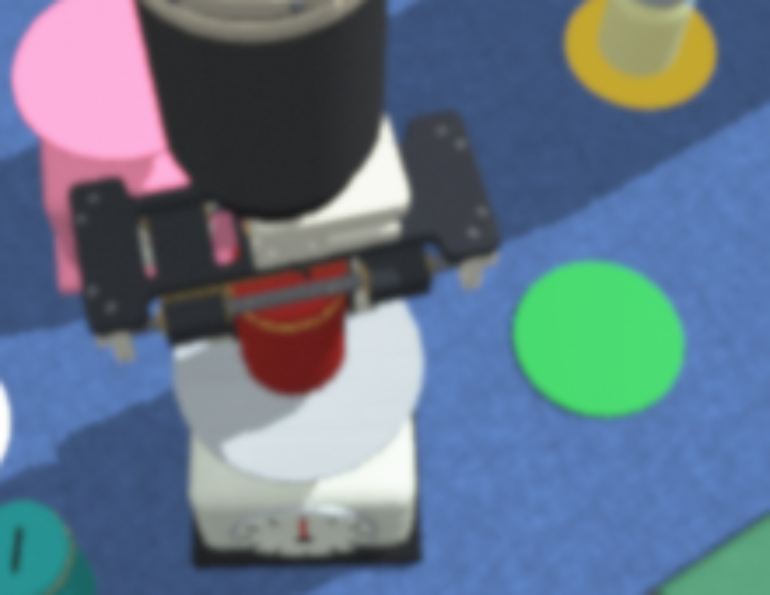

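The tin hangs clear of the pan. The pan is at its stop (0.165) with the dial on zero. Moving to above the mat.

>>> send_rows:
  plan:
    - [[-0.05,-0.06,0.01],[0,0,0]]
    - [[-0.1,-0.18,0.03],[0,0,0]]
    - [[-0.12,-0.34,0.06],[0,0,0]]
    - [[-0.12,-0.52,0.09],[0,0,0]]
    - [[-0.12,-0.7,0.12],[0,0,0]]

```text
time_s: 8.15
tcp_pos: [0.5951, 0.0041, 0.2648]
eef_rot: [-10.6, 89.8, 150.8]
contact_force: [-0.2, 0.2, -6.2]
gripper_width: 0.0594
```

>>> send_rows:
  plan:
    - [[0,-0.18,0.03],[0,0,0]]
    - [[0,-0.36,0.06],[0,0,0]]
    - [[0,-0.52,0.09],[0,0,0]]
    - [[0,-0.66,0.12],[0,0,0]]
    - [[0,-0.76,0.14],[0,0,0]]

```text
time_s: 8.65
tcp_pos: [0.6117, 0.1208, 0.2652]
eef_rot: [-15.7, 89.8, 145.8]
contact_force: [-0.4, 0.8, -6.2]
gripper_width: 0.0595
```

```bash
python3 go.py .612 .119 .069 -108.5
```

```text
t 8.65 p [0.6117 0.1208 0.2652] yaw_y -108.6 J [ 29.   15.2  -4.3  -0.2 -70.6  42.5] F [-0.4  0.8 -6.2] w 0.0595
tool axes in world (cols)
 [[-0.003 -0.318 -0.948]
 [ 0.002 -0.948  0.318]
 [-1.    -0.001  0.004]]
shift units [ 1.308  0.012 -0.011] turn units [-0.001  0.005  0.001]
```

>>> send_rows:
  plan:
    - [[0.08,0,0],[0,0,0]]
    - [[0.22,0.01,-0.01],[0,0,0]]
    - [[0.36,0.01,-0.01],[0,0,0]]
    - [[0.5,0.01,-0.01],[0,0,0]]
    - [[0.64,0.01,-0.01],[0,0,0]]

```text
time_s: 9.15
tcp_pos: [0.612, 0.1186, 0.1681]
eef_rot: [-10.4, 89.7, 151.1]
contact_force: [0.3, 1.3, -5.6]
gripper_width: 0.0596
```

>>> send_rows:
  plan:
    - [[0.14,0,0],[0,0,0]]
    - [[0.28,0,0],[0,0,0]]
    - [[0.4,0,0],[0,0,0]]
    - [[0.49,0,0],[0,0,0]]
    - [[0.55,0,0],[0,0,0]]

```text
time_s: 9.65
tcp_pos: [0.6112, 0.1182, 0.0843]
eef_rot: [3.2, 89.7, 164.6]
contact_force: [-0.0, -0.3, -6.1]
gripper_width: 0.0596
```

```bash
python3 go.py .612 .119 .069 -108.5; python3 chk.py pics/mat.png
```

```text
t 9.65 p [0.6112 0.1182 0.0843] yaw_y -108.6 J [ 28.8  24.  -17.   -0.3 -49.2  42.8] F [-0.  -0.3 -6.1] w 0.0596
tool axes in world (cols)
 [[-0.005 -0.319 -0.948]
 [ 0.001 -0.948  0.319]
 [-1.     0.     0.005]]
shift units [ 0.102 -0.007 -0.004] turn units [-0.003  0.007 -0.   ]
pan z [0.1639 0.1648 0.1656] 1964 tcp [0.61077271 0.11813273 0.08324338] F [ 0.5  0.  -8.3] w 0.05947798296318598
```

View pics/mat.png

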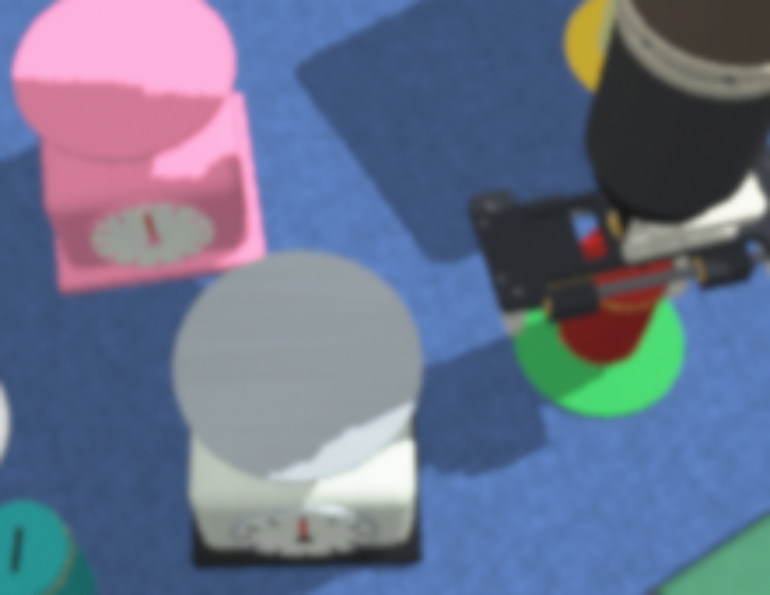

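The tin hangs over the mat's middle, with its underside about 17 mm above it, and the pan is still up. Now lowering slowly.

>>> send_rows:
  plan:
    - [[0.02,0,0],[0,0,0]]
    - [[0.04,0,0],[0,0,0]]
    - [[0.06,0,0],[0,0,0]]
    - [[0.08,0,0],[0,0,0]]
    - [[0.09,0,0],[0,0,0]]

```text
time_s: 10.2
tcp_pos: [0.6108, 0.1182, 0.0697]
eef_rot: [6.8, 89.6, 168.2]
contact_force: [0.7, 0.2, -5.9]
gripper_width: 0.0596
```

>>> send_rows:
  plan:
    - [[0.004,0,0],[0,0,0]]
    - [[0.008,0,0],[0,0,0]]
    - [[0.012,0,0],[0,0,0]]
    - [[0.016,0,0],[0,0,0]]
    - [[0.016,0,0],[0,0,0]]

```text
time_s: 10.7
tcp_pos: [0.6107, 0.1182, 0.0673]
eef_rot: [7.4, 89.6, 168.7]
contact_force: [0.4, 0.1, -5.6]
gripper_width: 0.0594
```

>>> send_rows:
  plan:
    - [[0.003,0,0],[0,0,0]]
    - [[0.006,0,0],[0,0,0]]
    - [[0.008,0,0],[0,0,0]]
    - [[0.01,0,0],[0,0,0]]
    - [[0.01,0,0],[0,0,0]]

```text
time_s: 11.2
tcp_pos: [0.6108, 0.1182, 0.0664]
eef_rot: [5.7, 89.7, 167.1]
contact_force: [-3.6, -0.3, 3.0]
gripper_width: 0.0595
```

Contact: the wrist force rose from -5.6 to +3 N. Releasing.

>>> send_rows:
  plan:
    - [[0,0,0],[0,0,0]]
    - [[0,0,0],[0,0,0]]
    - [[0,0,0],[0,0,0]]
    - [[0,0,0],[0,0,0]]
    - [[0,0,0],[0,0,0]]
  jaw: 1

```text
time_s: 11.7
tcp_pos: [0.6109, 0.1182, 0.0665]
eef_rot: [4.9, 89.7, 166.2]
contact_force: [-0.1, -0.9, 0.3]
gripper_width: 0.0871
```

>>> send_rows:
  plan:
    - [[0,0,0],[0,0,0]]
    - [[0,0,0],[0,0,0]]
    - [[-0.02,0,0],[0,0,0]]
    - [[-0.06,0,0],[0,0,0]]
    - [[-0.1,0,0],[0,0,0]]

```text
time_s: 12.2
tcp_pos: [0.6111, 0.1183, 0.082]
eef_rot: [4.5, 89.7, 165.9]
contact_force: [-0.8, -0.6, 0.1]
gripper_width: 0.0876
```

>>> send_rows:
  plan:
    - [[-0.12,0,0],[0,0,0]]
    - [[-0.28,0,0],[0,0,0]]
    - [[-0.46,0,0],[0,0,0]]
    - [[-0.66,0,0],[0,0,0]]
    - [[-0.86,0,0],[0,0,0]]

```text
time_s: 12.7
tcp_pos: [0.6117, 0.118, 0.2129]
eef_rot: [0.8, 89.7, 162.2]
contact_force: [1.0, 0.4, 0.3]
gripper_width: 0.0876
```

>>> send_rows:
  plan:
    - [[-0.2,-0.15,0.1],[0,0,0]]
    - [[-0.3,-0.35,0.2],[0,0,0]]
    - [[-0.3,-0.55,0.3],[0,0,0]]
    - [[-0.3,-0.75,0.4],[0,0,0]]
    - [[-0.3,-0.95,0.5],[0,0,0]]

```text
time_s: 13.2
tcp_pos: [0.5859, 0.2781, 0.2595]
eef_rot: [-14.0, 89.7, 147.4]
contact_force: [0.6, 1.0, -0.7]
gripper_width: 0.0877
```

>>> send_rows:
  plan:
    - [[0,-0.2,0.1],[0,0,0]]
    - [[0,-0.4,0.2],[0,0,0]]
    - [[0,-0.6,0.3],[0,0,0]]
    - [[0,-0.7,0.4],[0,0,0]]
    - [[0,-0.7,0.4],[0,0,0]]

```text
time_s: 13.7
tcp_pos: [0.5612, 0.399, 0.2598]
eef_rot: [-14.0, 89.7, 147.6]
contact_force: [-0.2, -0.0, -0.7]
gripper_width: 0.0874
```

```bash
python3 chk.py; python3 - <<'E'
from plant import r
from h import *
for n,c in(("scene",(388,225)),("top",(258,145))):
    p=r.capture(n);w=world(p,red(p,c));t=w[w[:,2]>.095]
    print(n,len(t),t.mean(0) if len(t) else 0,circ(t) if len(t) else 0,"low",w[:,2].min() if len(w) else 0)
    cv2.imwrite(f"pics/end_{n}.png",p["color"][:,:,::-1])
print(r.get_state()["time_s"],r.get_state()["contact_force"])
E
```

```text
pan z [0.1639 0.1647 0.1655] 1966 tcp [0.56172703 0.39766498 0.2599979 ] F [ 0.5 -0.7 -0.7] w 0.08774882901827075
scene 482 [0.61440883 0.11513994 0.10335917] ((612.7741088867188, 116.08344268798828), 29.809066772460938) low 0.01086051941699595
top 578 [0.60940443 0.11656674 0.10275164] ((609.553466796875, 116.76069641113281), 29.119047164916992) low 0.014348434100583729
13.85 [-0.77141083 -0.07978408  0.19089471]
```

View pics/end_scene.png

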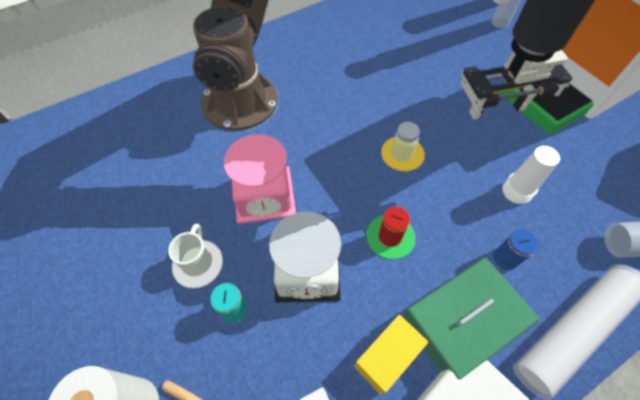

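The tin stands upright on the green mat at (393,230), about 3 mm off its centre. The pan is up and the arm is clear. Handing in.

```bash
python3 -c "
from plant import r
print(r.close_job())"
```

```text
the job is handed in; nothing more can be done
None
```

The red tin now stands upright and released in the middle of the green mat. I handed the job in at about 14 s of the 48 s allowed; the hand-in gave no verdict.

- **Lift:** I gripped the tin at 40 N and raised it at about 15 mm/s until the pan reached its stop. The pan was seen following at 0.145 m partway up, then at 0.165 m, fully up. I judged this from the commanded speed and pictures; the pan's own speed was not measured.
- **Set-down:** I lowered it in small steps until the wrist force showed contact (-5.6 to +3 N), then opened the gripper.
- **Last checks:**
  - The lid's centre is at about (0.611, 0.116) against the mat's (0.612, 0.119), roughly 3 mm off.
  - The lid is at 0.103 m, matching 4 mm of mat plus 100 mm of tin.
  - The pan is at 0.165 m, fully up.
  - The arm is clear, with wrist force near zero.
- **Disagreements:** The two cameras differ by about 3 mm in x. Triangulating the mat put its height at -5 mm, while the depth images gave 3–4 mm; I used the depth images. No check failed.

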